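Take the lens carrier out of its case and hold it level

TASK

Open the blue case's lid by lifting it until it rests back on its stop, then lift the lens carrier with the red post out of the case and keep it level all the while. Finish holding it still and level in the gripper over the open case, its underside 6 to 15 cm above the case's rim, touching nothing else: do not put it down or let go. Leave the brass ring in the case and everything on the bench where it is.

Things in the scene. Friction and masses are not known exactly. Their poses are not given: they have to be found in the camera images.
- case: blue storage case, an open box 160 (its x) x 300 (its y) x 85 tall with 5 mm walls and floor, bolted to the bench. Origin: centre of its underside; z up; its +x side, which faces away from the robot (turned up to 20 degrees), carries the lid's hinge. The rim is 85 mm above the bench.
- lid (a joint): hinge angle of the case's lid, rad: 0 closed, grows as it opens upward and away from the robot, 1.8 on its stop (leaning 13 degrees back past upright). The hinge is stiff: the lid stays where it is left; some 5 N at the handle move it. It may start a little ajar, up to 0.3.
- lid_hinge (a point): point on the hinge axis, at the middle of the case's far rim, at rim height. The hinge axis is the case's y. The axes turn with the lid (parallel to the case's when it is closed). The lid is a 160 x 300 x 8 mm blue panel that reaches 160 mm from here.
- lid_handle (a point): middle of the lid's steel bar handle: round bar about 10 mm thick and 100 mm long, along the case's y, standing about 35 mm off the lid's outer face (29 mm free beneath it) on an end post at each end. It lies 130 mm from the hinge axis along the lid and 43 mm above it, square to the lid. Axes turn with the lid.
- carrier: lens carrier on the case's floor: aluminium base 50 (x) x 140 (y) x 10 mm, black lens mounts 12 x 36 at y +50 and -50 mm (tops 55 mm above the underside), in the middle a red grip post 16 x 16 mm, top 68 mm above the underside. Origin: centre of the underside; z up. About 0.4 kg, balanced at the post. In the case's -y part, axes within 0.1 rad of the case's; post 55 mm or more from the walls.
- filter_ring: brass filter ring, 40 across, 12 tall, lying on the case's floor in its +y part; to be left there. Origin: centre of its underside.
- mirror_mount: black two-plate mirror mount, 50 x 55 x 67 tall, stands on the bench beside the case at its +y end; a bystander to be left alone. Origin: centre of its underside.
- prism_table: round dark steel prism table, 52 across, with a green glass cube on top, 64 tall, stands on the bench beside the case at its -y end; a bystander to be left alone. Origin: centre of its underside.
- slit_holder: slit holder: aluminium foot, thin post, black square plate, 114 tall; a bystander to be left alone. Origin: centre of its underside.
- lens_post: brass-ringed lens on a round dark foot, 60 across, 110 tall; a bystander to be left alone. Origin: centre of its underside.
- spirit_level: yellow spirit level, 20 x 90 x 22 tall, lying on the bench; a bystander to be left alone. Origin: centre of its underside.
- cleaner_jar: small closed jar, 56 across, 70 tall; a bystander to be left alone. Origin: centre of its underside.

How it is judged:
On the way, in this order (a step that is already met when the one before it is completed fails the run):
1. the lid is lifted open and rests on its stop (value of joint lid above 1.66 rad), for 0.2 s.
2. the carrier is lifted clear of the case, above its rim (height (world z) of carrier above 0.14 m and contact force between carrier and case below 0.3 N), for 0.2 s.
At the end, for the whole second after the job is handed in: Lid over 1.66 rad; carrier underside 140-280 mm above the bench (rim 85), centre over the case (90 mm in its x, 150 in y), level within 0.12 rad, under 0.02 m/s and 0.15 rad/s, gripped, not touching case or lid; ring and bystanders within 30 mm of their start (all of step 2 and value of joint lid above 1.66 rad and height (world z) of carrier below 0.28 m and angle between carrier's own z axis and vertical below 0.12 rad and linear speed of carrier below 0.02 m/s and angular speed of carrier below 0.15 rad/s and contact force between the fingers and carrier above 1 N and x of carrier in the frame of case between -0.09 and 0.09 m and y of carrier in the frame of case between -0.15 and 0.15 m and distance of each of filter_ring, mirror_mount, prism_table, slit_holder, lens_post, spirit_level, cleaner_jar from where it was at the start of the episode below 0.03 m); the arm keeps its last pose, push and grip.
It fails at once if the carrier is tipped by more than 0.35 rad (angle between carrier's own z axis and vertical above 0.35 rad).
It fails at once if the filter ring or a bystander is moved by more than 30 mm (distance of any of filter_ring, mirror_mount, prism_table, slit_holder, lens_post, spirit_level, cleaner_jar from where it was at the start of the episode above 0.03 m).
It also fails if it takes over 56 s, if anything falls off the work surface, if the arm or the gripper's body presses on something with over 40 N, if the wrist force passes 120 N, or if a joint passes its speed limit or range.

ROBOT

A 7-joint arm with a two-finger parallel gripper is mounted at the origin on the work surface. World frame = base frame: x ahead of the robot, y to its left, z up, the work surface at z = 0. Lengths are in m, angles in rad, forces in N, time in s.
With the tool pointing down it reaches from about 0.425 to 0.925 m from the base axis. Payload 6.8 kg.
Tool frame: the origin (TCP) lies on the front face of the gripper's body, between the roots of the fingers; the fingertips stand 73 mm ahead of it and the grasp point (between the pads) lies 54 mm ahead of it (env.nose_length is the distance from the TCP to the fingertips, in m); z points along the fingers, y is the line along which they close (so a half turn about z gives the same grasp; the last joint's range is limited). The gripper opens to 85 mm and grips with 20 to 120 N. Pads are 22 mm wide; open, the fingers measure 114 mm over their backs; the gripper's body (76 mm by 85 mm) begins 54 mm behind the grasp point. The pads swing forward as they close: fully open they stand 13 mm farther back than shut.
Start: joints at [1.226, 0.477, 0.022, 1.555, -0.011, 1.109, -0.083], TCP at [0.158, -0.656, 0.304] pointing down, gripper open.
Joint ranges: [-2.96, 2.96], [-0.34, 2.1], [-1.41, 1.46], [0.24, 2.44], [-1.37, 4.51], [0.17, 1.92], [-2.96, 2.96]. Speed limits (rad/s): [2.39, 2.39, 3.14, 3.14, 3.14, 3.14, 3.14].

INTERFACE

Orientations are given as a unit quaternion [w, x, y, z].
In Python, from cell import env, kin, camera, calibration, job gives the robot as it stands. The module is installed in compiled form; this text tells all that it offers. Calls block until the motion is done:
- env.reach(position, orientation): joint-space move of the TCP to a pose.
- env.movel(position, velocity=0.15, rot=None, stop_force=None): straight line of the TCP; rot=None keeps the orientation; velocity is the mean speed in m/s. With stop_force (N) it stops when the force on the tool has changed by that much, and returns True; else False.
- env.goto_joints(angles): joint-space move.
- env.grip(opening, f_grip=None): finger opening in m; f_grip is the grip in N (None keeps the last); returns when the fingers have stopped.
- env.dwell(seconds).
- kin.inverse_kinematics(position, orientation): joint angles nearest the present ones, or None.
- env.get_state(): the state.
- camera(name): name is "scene" or "top" or "wrist"; returns (picture, depth): 420x560x3 uint8, blue, green, red; 420x560 float32, m along the optical axis (not along the pixel's ray), 0 where there is no reading.
- calibration(name): a dict with "fx", "fy", "cx", "cy" (pixels), "rvec" (rotation vector, rad) and "tvec" (3), from world to camera coordinates, as OpenCV has them. Camera axes: x right, y down, z forward; pixel columns grow to the right and rows downward; lengths in m; the calibration is good to about 2 mm. A picture is of the moment at which its call begins: read the wrist's pose just before it. calibration takes no time and is no camera call; for the wrist camera it gives the pose at the moment of the call.
A pose or a line that the arm cannot do raises env.PlanningError and nothing moves.
- job.job_done(): hands the job in; it is judged then, once.
The state is a dict: "time": time; "qpos": joint angles; "joint_velocities": joint speeds; "joint_torque": joint torques, N m; "tcp_pos": TCP position; "orientation": TCP orientation; "force": force on the tool from outside, world axes, zero at the start; "torque": the same for the moment, N m; "opening": finger opening in m; "gripper_force": force on a finger pad.
Only numpy, scipy, OpenCV 4.12 (cv2) and the standard library are available. Lean on these libraries where they do the work, as an engineer would, in place of code of your own. Each camera call takes 0.05 s, during which the arm holds its last target. There are 200 camera calls.

## Working session

There is one attempt and no reset: what is moved stays moved. The work goes in short steps, each a Python script; the robot and the scene stay as the last script left them, time stands still between calls to the robot, and variables do not carry over. Pictures are saved under pics/ and viewed, at most 10 in all, crops included, and the job is handed in when it is done.

```bash
mkdir -p pics
cat > h.py <<'E'
import numpy as np, cv2
from scipy.spatial.transform import Rotation as R
from cell import env, kin, camera, calibration, job
def shot(n):
    c=calibration(n); p,d=camera(n); return p,d,c
def cloud(d,c):
    v,u=np.mgrid[:d.shape[0],:d.shape[1]]
    P=np.stack([(u-c['cx'])/c['fx']*d,(v-c['cy'])/c['fy']*d,d],-1)
    M=cv2.Rodrigues(np.array(c['rvec'],float))[0]
    W=(P-np.array(c['tvec']).ravel())@M
    W[d==0]=np.nan
    return W
def q(r):
    x=r.as_quat(); return [x[3],x[0],x[1],x[2]]
E
python3 - <<'E'
from h import *
for n in('scene','top'):
    p,d,c=shot(n); cv2.imwrite(f'pics/{n}0.png',p); np.savez(f'{n}0.npz',p=p,d=d,W=cloud(d,c)); print(n,c)
s=env.get_state(); print(s)
a=cv2.imread('pics/scene0.png');b=cv2.imread('pics/top0.png')
E
```

```text
scene {'fx': 401.28679162639673, 'fy': 401.28679162639673, 'cx': 277.93372405948634, 'cy': 207.5723735661421, 'rvec': array([ 1.97927285,  1.09631809, -0.52891642]), 'tvec': array([-0.30185348, -0.19079674,  1.42783103])}
top {'fx': 385.5715479552138, 'fy': 385.5715479552138, 'cx': 285.30855092276084, 'cy': 195.99219472847034, 'rvec': array([ 2.16779145, -2.137112  ,  0.11743196]), 'tvec': array([-0.00171367,  0.5406711 ,  0.91352843])}
{'time': 0.1, 'qpos': array([ 1.22587958,  0.47774699,  0.02237491,  1.55635082, -0.01151505,
        1.10930414, -0.08307169]), 'joint_velocities': array([-0.00120602, -0.00274093, -0.00045696, -0.0018249 ,  0.00045781,
        0.00131435, -0.00151054]), 'joint_torque': array([ 4.36627612e-03, -5.97758317e+01,  1.61363259e+00, -2.81951916e+01,
        1.27915386e-02,  5.14269836e-03,  1.95060778e-05]), 'tcp_pos': array([ 0.15824645, -0.65576135,  0.30300439]), 'orientation': array([-8.24823734e-04,  9.92996798e-01,  1.18138281e-01, -1.60863510e-04]), 'force': array([ 0.02390625,  0.83070646, -0.2039179 ]), 'torque': array([ 0.03062334,  0.0005027 , -0.01153046]), 'gripper_force': 0.0, 'opening': 0.08544765710534172}
```

View pics/scene0.png

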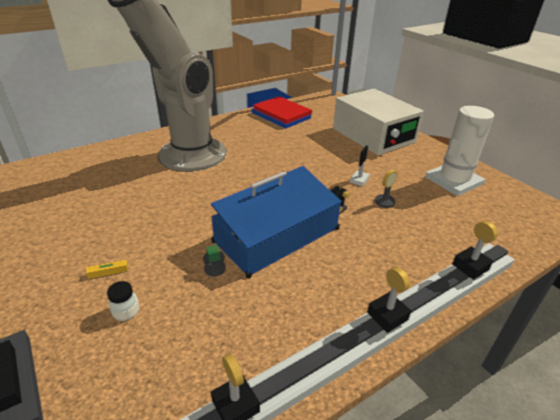

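View pics/top0.png

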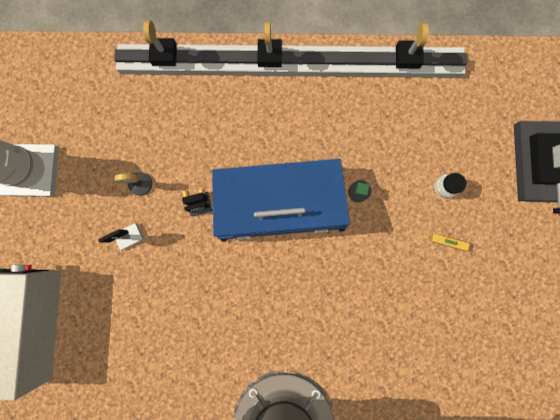

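The scene view shows the blue case (about 275,215) with its lid nearly closed and the bar handle at (270,182). In the top view the lid's corners are near (212,168), (342,160), (348,229) and (216,237). The handle runs from (255,214) to (305,210), and the bystanders are clear to the left and right.

Run:
```python
from h import *
for n in('top','scene'):
    z=np.load(n+'0.npz');p,W=z['p'],z['W']
    hsv=cv2.cvtColor(p,cv2.COLOR_BGR2HSV)
    m=cv2.inRange(hsv,(100,120,40),(125,255,255))>0
    m&=(W[...,0]>.3)&(W[...,0]<.9)&(abs(W[...,1])<.4)&(W[...,2]>.07)
    lab,k,st,_=cv2.connectedComponentsWithStats(m.astype(np.uint8))[0:4]
    i=1+np.argmax(st if False else [s[4] for s in _[:0]] or [s[4] for s in k*0+1]) if False else 0
    P=W[m]
    # keep top-facing plane (robust)
    A=np.c_[P[:,:2],np.ones(len(P))]; w=np.ones(len(P),bool)
    for _i in range(12):
        c=np.linalg.lstsq(A[w],P[w,2],rcond=None)[0]; r=P[:,2]-A@c; w=abs(r)<max(.004,.5*np.std(r[w]))
    nrm=np.array([-c[0],-c[1],1]);nrm/=np.linalg.norm(nrm)
    print(n,len(P),w.sum(),'n',nrm,'tilt',np.arccos(nrm[2]),'zrange',P[w,2].min(),P[w,2].max())
    Q=P[w]; rect=cv2.minAreaRect((Q[:,:2]*1000).astype(np.float32)); print(rect, cv2.boxPoints(rect).tolist())
    for b in cv2.boxPoints(rect)/1000: print(b, np.r_[b,1]@c)
    # handle: points well above plane
    h=(W@nrm-nrm[2]*c[2])
    hm=(h>.03)&(h<.055)&(W[...,0]>.3)&(W[...,0]<.8)&(abs(W[...,1])<.25)
    hm=hm&(W[...,2]<.25)&(W[...,2]>.1)
    ne,labs,sts,cen=cv2.connectedComponentsWithStats(hm.astype(np.uint8))
    for j in range(1,ne):
        if sts[j,4]>25:
            H=W[labs==j]; mu=H.mean(0); e=np.linalg.svd(H-mu)[2][0]; t=(H-mu)@e
            print('handle',sts[j],mu,e,np.ptp(t), 'h',np.median(h[labs==j]),'med',np.median(H,0), 'mid',mu+e*(t.max()+t.min())/2)
```

```text
top 8559 8242 n [0.21799024 0.02033065 0.97573917] tilt 0.2207241321243043 zrange 0.09206344071712094 0.13233541043272407
((530.7742919921875, 20.183837890625), (153.5799560546875, 297.2296447753906), 5.7754669189453125) [[439.4189758300781, 160.31687927246094], [469.3292541503906, -135.4040069580078], [622.129638671875, -119.94920349121094], [592.2193603515625, 175.7716827392578]]
[0.43941897 0.16031688] 0.12988467827854325
[ 0.46932927 -0.135404  ] 0.12936409495370066
[ 0.6221296  -0.11994921] 0.0949048949739007
[0.59221935 0.17577168] 0.09542547164059575
handle [254 207  52  10 263] [0.49210842 0.01474928 0.16119306] [-0.09870361  0.99511596  0.00135242] 0.10868000668952325 h 0.03915949337969951 med [0.49243016 0.01493185 0.16128234] mid [0.49198573 0.01598616 0.16119474]
scene 6004 5167 n [0.22074878 0.02154274 0.97509276] tilt 0.22365745836348896 zrange 0.09028657218121322 0.13086740775411032
((532.6085815429688, 16.315460205078125), (154.46310424804688, 300.03662109375), 5.7852702140808105) [[440.6484375, 157.78468322753906], [470.892333984375, -140.72373962402344], [624.5687255859375, -125.15376281738281], [594.3248291015625, 173.3546600341797]]
[0.44064844 0.15778469] 0.12910645511881041
[ 0.47089234 -0.14072374] 0.1288545643651401
[ 0.6245687  -0.12515377] 0.093720174760867
[0.5943248  0.17335466] 0.09397205876766501
handle [250 171  36  18 168] [0.49269695 0.00907811 0.15980803] [ 9.81229256e-02 -9.95173919e-01 -8.72968884e-04] 0.10873002382612204 h 0.03887064293527834 med [0.49297665 0.00800212 0.16057269] mid [0.49237818 0.01231113 0.15981087]
```

```bash
cat >> h.py <<'E'
yaw=0.1005; H=np.array([.6075,.026,.085]); cx=np.array([np.cos(yaw),np.sin(yaw),0]); cy=np.array([-np.sin(yaw),np.cos(yaw),0]); ez=np.array([0,0,1.])
def bar(th): return H+.13*(-np.cos(th)*cx+np.sin(th)*ez)+.043*(np.sin(th)*cx+np.cos(th)*ez)
def ori(tilt,yw=0.,flip=False):  # tool z = -(sin t cx + cos t ez), body leaning to +x
    z=-(np.sin(tilt)*cx+np.cos(tilt)*ez); y=np.cos(tilt)*cx-np.sin(tilt)*ez
    if flip: y=-y
    return R.from_euler('z',yw)*R.from_matrix(np.c_[np.cross(y,z),y,z])
def pose(th,tilt,back=.054,flip=False):
    r=ori(tilt,0,flip); return bar(th)-back*r.as_matrix()[:,2], q(r)
T0,T1=.222,1.79
E
python3 - <<'E'
from h import *
for f in(0,1):
    for th,t,b in((T0,.22,.13),(T0,.22,.054),(1.,.33,.054),(T1,.45,.054),(T1,.45,.15)):
        s=kin.inverse_kinematics(*pose(th,t,b,f)); print(f,pose(th,t,b,f)[0].round(3),None if s is None else np.round(s,2))
E
```

```text
0 [0.519 0.017 0.282] [ 0.38  0.42 -0.67  1.79  0.23  1.24 -0.28]
0 [0.502 0.015 0.208] [ 0.36  0.49 -0.66  1.9   0.29  1.09 -0.33]
0 [0.591 0.024 0.269] [ 0.3   0.6  -0.64  1.57  0.28  1.41 -0.31]
0 [0.701 0.035 0.251] [ 0.2   0.85 -0.64  1.19  0.35  1.68 -0.31]
0 [0.742 0.04  0.338] [ 0.11  0.85 -0.56  0.95  0.31  1.87 -0.25]
1 [0.519 0.017 0.282] [-1.    0.69  1.28  1.88 -0.59  1.33 -2.53]
1 [0.502 0.015 0.208] [-0.99  0.82  1.27  1.98 -0.75  1.24 -2.4 ]
1 [0.591 0.024 0.269] [-0.86  0.91  1.27  1.65 -0.69  1.54 -2.49]
1 [0.701 0.035 0.251] [-0.67  1.13  1.26  1.27 -0.8   1.81 -2.54]
1 [0.742 0.04  0.338] [-0.49  0.93  0.85  1.02 -0.51  1.86 -2.82]
```

Run:
```python
from h import *
p,o=pose(T0,.22,.15); env.reach([p[0],p[1],.36],o)
env.movel(p,.2)
env.grip(.06,40)
hit=env.movel(pose(T0,.22,.054)[0],.08,stop_force=12)
s=env.get_state();print(hit,s['tcp_pos'],pose(T0,.22,.054)[0],s['force'],s['time'])
if not hit:
    env.grip(0.0,40); s=env.get_state();print(s['opening'],s['gripper_force'],s['force'],s['time'])
p,d,c=shot('scene');cv2.imwrite('pics/s1.png',p[120:300,160:400].repeat(2,0).repeat(2,1))
```

```text
False [0.50288883 0.01552254 0.20873681] [0.50247514 0.01540932 0.20826673] [-0.3947242   0.13558487  0.69638758] 4.9583
0.009602059718903374 38.93069922924042 [-0.75576018 -0.40212787  1.0390625 ] 5.4667
```

View pics/s1.png

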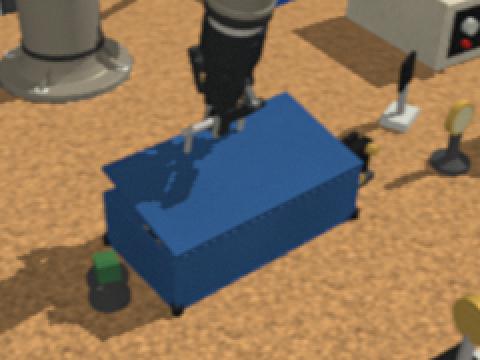

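The crop shows the fingers gripping the middle of the handle bar at about (225,125). The opening of 9.6 mm matches the bar. Next I'll swing the lid along its arc.

Run:
```python
from h import *
for th in np.linspace(T0,T1,13)[1:]:
    t=.22+.13*(th-T0)/(T1-T0)
    p,o=pose(th,t); env.movel(p,.09,rot=o)
    s=env.get_state(); F=s['force']; print(round(th,2),np.round(F,1),round(s['opening'],4),np.round(s['tcp_pos']-p,4),round(s['time'],1))
    if np.linalg.norm(F)>60: print('STOP');break
```

```text
0.35 [-2.   0.4 -0.1] 0.0093 [-0.0005 -0.     -0.0001] 5.9
0.48 [-4.9 -0.5  5.4] 0.0092 [-0.0005 -0.      0.0004] 6.2
0.61 [-6.7 -1.4  8.1] 0.009 [-0.0009  0.      0.0006] 6.6
0.74 [-7.3 -2.1 12.6] 0.0095 [-0.0008  0.      0.0013] 6.9
0.88 [-7.3 -2.4 17.2] 0.0097 [-0.0005  0.0001  0.0021] 7.3
1.01 [-4.7 -1.8 17.5] 0.0095 [0.0008 0.0002 0.0029] 7.6
1.14 [-1.3 -0.8 12.7] 0.0093 [0.0015 0.0003 0.0024] 8.0
1.27 [0.5 0.1 7.7] 0.0094 [0.0017 0.0003 0.0017] 8.3
1.4 [ 1.9 -0.5  5.6] 0.0094 [0.0017 0.0003 0.0014] 8.7
1.53 [ 2.3 -0.1  6.3] 0.0098 [0.0019 0.0003 0.0016] 9.1
1.66 [ 3.8 -0.1  5.4] 0.0094 [0.0019 0.0003 0.001 ] 9.4
1.79 [3.9 0.7 4.3] 0.0095 [0.0011 0.0002 0.0005] 9.8
```

Run:
```python
from h import *
env.dwell(.2)
env.grip(.022,40)
p,o=pose(T1,.35,.15); env.movel(p,.12); print(env.get_state()['time'])
env.movel([p[0]-.05,p[1],.42],.3,rot=q(ori(0.05)))
env.movel([.46,-.2,.42],.35,rot=q(ori(0)))
s=env.get_state();print(s['tcp_pos'],s['force'],s['time'])
p,d,c=shot('top');W=cloud(d,c);cv2.imwrite('pics/t2.png',p[100:300,150:400].repeat(3,0).repeat(3,1)); np.savez('t2.npz',p=p,W=W)
p,d,c=shot('wrist');cv2.imwrite('pics/w2.png',p)
```

```text
11.2
[ 0.46102017 -0.19878162  0.41930551] [0.45927428 0.59939345 0.66991718] 12.7333
```

View pics/t2.png

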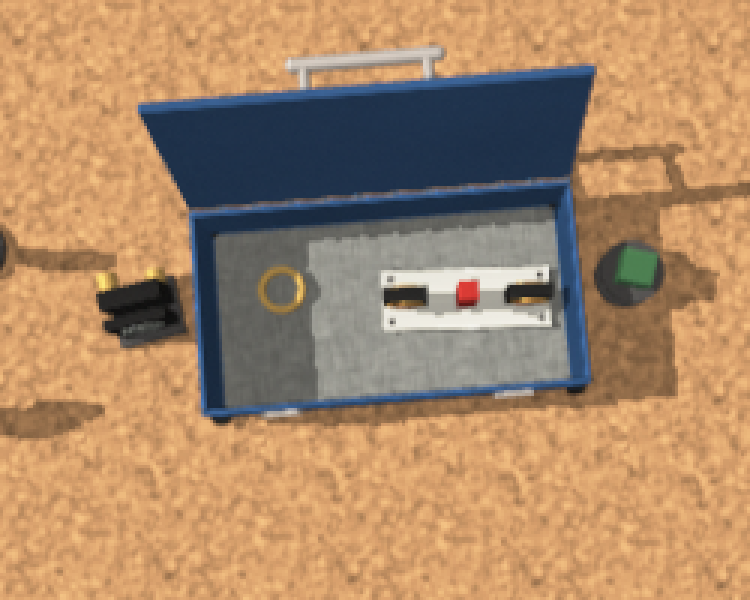

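The lid is open and leaning back. The red post is at crop (467,293), the white base runs from (382,270) to (550,328), and the ring is at (283,290).

Run:
```python
from h import *
z=np.load('t2.npz');p,W=z['p'],z['W'];hsv=cv2.cvtColor(p,cv2.COLOR_BGR2HSV)
roi=np.zeros(p.shape[:2],bool);roi[185:212,270:340]=1
red=roi&(cv2.inRange(hsv,(0,140,80),(6,255,255))|cv2.inRange(hsv,(172,140,80),(180,255,255))).astype(bool)
Pr=W[red]; top=Pr[Pr[:,2]>.066]; print('post',len(Pr),len(top),top.mean(0),np.ptp(top,0),np.median(Pr,0))
# ray on z=.073 check
c=calibration('top');M=cv2.Rodrigues(c['rvec'])[0];C=-M.T@c['tvec'].ravel()
def ray(u,v,h):
    d=M.T@np.array([(u-c['cx'])/c['fx'],(v-c['cy'])/c['fy'],1]); return C+d*(h-C[2])/d[2]
v,u=np.nonzero(red);print('red px',u.min(),u.max(),v.min(),v.max(),'ray',ray(u.mean(),v.mean(),.073))
wh=roi&(p.min(-1)>170); n,l,s,_=cv2.connectedComponentsWithStats(wh.astype(np.uint8));print(s[1:])
v,u=np.nonzero(wh); Q=np.array([ray(a,b,.015) for a,b in zip(u,v)]); r=cv2.minAreaRect((Q[:,:2]*1000).astype(np.float32));print('base',r,'z',np.nanmedian(W[wh][:,2]))
cc=H-.08*cx; a=top.mean(0)-cc; print('in case',a@cx,a@cy)
blue=cv2.inRange(hsv,(100,100,20),(130,255,255))>0
L=W[blue&(W[...,2]>.11)&(W[...,0]>.55)&(W[...,0]<.8)]; x=(L-H)@cx; k=np.polyfit(L[:,2],x,1);print('lid',np.pi/2+np.arctan(k[0]),len(L))
```

```text
post 53 37 [ 0.53503234 -0.04219799  0.07351194] [0.01234525 0.01412637 0.00660675] [nan nan nan]
red px 302 309 194 201 ray [ 0.53283263 -0.04128503  0.073     ]
[[277 188  56  10 326]
 [277 201  57  10 332]]
base ((536.1197509765625, -42.335670471191406), (51.20769500732422, 139.81307983398438), 2.7802443504333496) z 0.015690213219154866
in case 0.0010556317206561522 -0.06058312787509662
lid 1.7967383136481367 4484
```

Run:
```python
from h import *
o=q(ori(0,.0485-yaw)); P=np.array([.535,-.0422,.109])
env.reach([*P[:2],.3],o); env.grip(.05,80)
hit=env.movel(P+[0,0,.06],.15,stop_force=10) or env.movel(P,.06,stop_force=10)
s=env.get_state();print(hit,s['tcp_pos'],s['force'],s['time'])
if not hit:
    env.grip(0,80); s=env.get_state();print(s['opening'],s['gripper_force'],s['force'],s['torque'],s['time'])
p,d,c=shot('wrist');cv2.imwrite('pics/w3.png',p)
p,d,c=shot('scene');cv2.imwrite('pics/s3.png',p[100:300,160:400].repeat(2,0).repeat(2,1))
```

```text
False [ 0.53528701 -0.04214531  0.10937069] [-0.71861832 -0.03382173 -0.11741295] 16.25
0.014910082674467553 78.82060289382935 [0.30614996 0.55950864 4.91775158] [-0.03234951  0.1473719   0.0014596 ] 16.6583
```

View pics/w3.png

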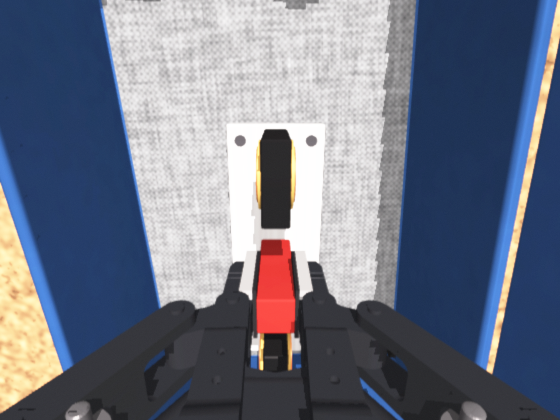

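The wrist view shows the red post (275,290) gripped squarely between the pads, with the base flat on the floor. The 15 mm opening fits the 16 mm post. Next is the lift.

Run:
```python
from h import *
P=np.array([.5353,-.0422,.1094])
env.movel(P+[0,0,.02],.04); s=env.get_state();print(s['force'],s['torque'],s['opening'])
env.movel(P+[0,0,.19],.08); env.dwell(.8)
s=env.get_state();print(s['tcp_pos'],s['orientation'],s['force'],s['torque'],s['opening'],s['gripper_force'],abs(s['joint_velocities']).max(),s['time'])
p,d,c=shot('scene');cv2.imwrite('pics/s4.png',p[60:300,140:400].repeat(2,0).repeat(2,1))
W=cloud(d,c); wh=(p.min(-1)>120)&(abs(W[...,0]-.535)<.05)&(abs(W[...,1]+.042)<.09)&(W[...,2]>.15)&(W[...,2]<.23)
Q=W[wh];print(len(Q),Q.min(0),Q.max(0)) if len(Q) else 0
hsv=cv2.cvtColor(p,cv2.COLOR_BGR2HSV);L=W[(cv2.inRange(hsv,(100,100,20),(130,255,255))>0)&(W[...,2]>.11)&(W[...,0]>.6)&(W[...,0]<.8)&(abs(W[...,1])<.2)]
k=np.polyfit(L[:,2],(L-H)@cx,1);print('lid',np.pi/2+np.arctan(k[0]),len(L))
```

```text
[ 0.54041477 -0.4898308  -4.20134802] [0.03951301 0.00817737 0.05533964] 0.015435702963425404
[ 0.53531223 -0.04220848  0.29943578] [3.56021602e-05 6.89769783e-01 7.24028760e-01 1.23094862e-05] [ 0.52623884 -0.46465354 -5.34027714] [-0.02216532  0.03528739  0.02473514] 0.01495101439952432 77.91897654533386 0.0018726485823797037 20.4917
510 [ 0.50926459 -0.11638802  0.19409359] [0.56360488 0.02462638 0.21918603]
lid 1.7860827589584456 3371
```

View pics/s4.png

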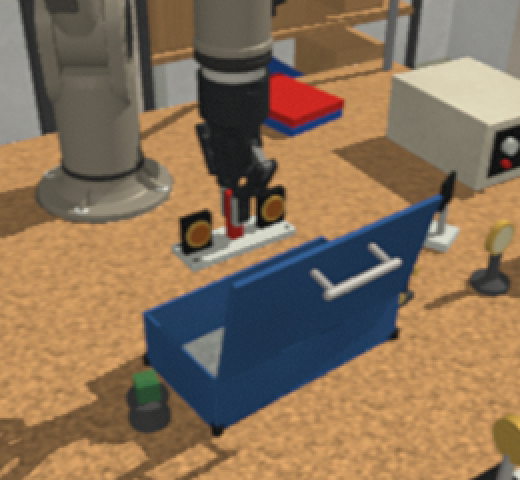

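The carrier hangs level at (235,243), clear above the open case. The lid is on its stop and the bystanders haven't moved.

```bash
python3 -c "
from h import *
print(job.job_done())"
```

```text
the job is handed in; nothing more can be done
None
```

I handed the job in with the lid open at about 1.79 rad and the carrier gripped still and level, its underside about 11 cm above the case's rim; the ring stayed in the case, nothing on the bench was touched, and no verdict came back.

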